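Find the hidden catch of the gauge keeper and open its drawer

ROBOT

A 7-joint arm with a two-finger parallel gripper is mounted at the origin on a cart in front of the work surface, level with it; the furniture and walls round the work are solid. World frame = base frame: x ahead of the robot, y to its left, z up, the work surface at z = 0. Lengths are in m, angles in rad, forces in N, time in s.
With the tool pointing down it reaches from about 0.375 to 0.925 m from the base axis. Payload 3.1 kg.
Tool frame: the origin (TCP) lies between the finger pads; the fingertips stand 8 mm ahead of it and the grasp point (between the pads) lies 11 mm behind it; z points along the fingers, y is the direction in which the jaws open and shut (so a half turn about z gives the same grasp; the last joint's range is limited). The gripper opens to 85 mm and grips with 20 to 120 N. Pads are 22 mm wide; open, the fingers measure 114 mm over their backs; the gripper's body (76 mm by 85 mm) begins 54 mm behind the grasp point. The pads swing forward as they close: fully open they stand 13 mm farther back than shut.
Start: joints at [-1.313, 0.383, 0.044, 1.598, -0.018, 1.161, -0.05], TCP at [0.226, 0.609, 0.239] pointing down, gripper open.
Joint ranges: [-2.61, 2.61], [-0.41, 2.15], [-1.48, 1.57], [0, 2.5], [-1.57, 4.71], [0.05, 1.97], [-2.85, 2.85]. Speed limits (rad/s): [2.79, 2.79, 3.14, 3.14, 3.14, 3.14, 3.14].

INTERFACE

Orientations are given as [roll, pitch, yaw] about the fixed x, y, z axes, in that order (R = Rz(yaw) Ry(pitch) Rx(roll)).
In Python, from station import r, imaging, close_job gives the robot as it stands.
- The arm moves only by the shell command python3 -m jog 'ROWS' [FORCE]. ROWS is JSON, a list that holds one entry, the list of rows, each a list of 7 numbers: the shift along the tool's x, y, z in units of 400 mm (1.0 is 400 mm), then the turn, a rotation vector about the tool's x, y, z in units of 2 rad (1.0 is 2 rad), then the closure, from 0 (fully open) to 1 (shut). In form: [[[x, y, z, ax, ay, az, grip], ...]]. A call has 1 to 12 rows; each row is the pose to reach, as a shift and turn from the pose commanded when the call began, along the tool's axes at that moment; what a row does not reach only later rows make up. A row lasts 1/8 s, in which the tool goes at most 62.5 mm and 10.7 degrees, less where a joint would pass 70% of its speed; a pose out of reach is approached as far as the arm can. A call with a number of a shift or a turn outside -1 to 1 is refused whole. A call with a gripper value outside its range is refused whole. The fingers move at their own pace and stop on an object; FORCE is the grip in N (left out, the last holds). Time passes only in rows, so rows that repeat a pose let the fingers close. It gives the time, the measured TCP pose, the force and the opening at its end, in the units of the state.
- r.state(): the state, without advancing time (a new reading comes with each control period).
- imaging.camera(name): name is "side" or "top"; returns the picture (480x640x3 uint8, red, green, blue); there is no depth.
- imaging.camera_model(name): a dict with "camera_matrix" (3x3 intrinsics, pixels), "cam_to_world" (4x4, takes a point from camera to world coordinates). Camera axes: x right, y up, looking along -z (the intrinsics and any distortion apply to the point x, -y, -z); pixel columns grow to the right and rows downward; lengths in m; the calibration is good to about 2 mm. A picture is of the moment at which its call begins. camera_model takes no time and is no camera call.
- close_job(): hands the job in, once; it reports no verdict.
The state is a dict: "time_s": time; "joints": joint angles; "dq": joint speeds; "joint_efforts": joint torques, N m; "position": TCP position; "tool_rot": TCP orientation; "contact_force": force on the tool from outside, world axes, zero at the start; "torque": the same for the moment, N m; "opening": finger opening in m.
Only numpy, scipy, OpenCV 4.12 (cv2) and the standard library are available. Lean on these libraries where they do the work, as an engineer would, in place of code of your own. Each camera call takes 0.05 s, during which the arm holds its last target.

TASK

Open the locked drawer of the grey gauge-block keeper: its release catch is hidden under one stretch of the slatted front ledge, so slide a fingertip lightly along the slats until it sinks into the recess, then press on down until the drawer springs ajar. Then draw the drawer fully open by its tab and let go. Press no harder on the slats than a firm fingertip (30 N at most), and leave the vial, the tin and the specimen mount before it where they stand.

Things in the scene. Friction and masses are not known exactly. Their poses are not given: they have to be found in the camera images.
- keeper: Grey metal case fixed to the worktop, 360 wide (y) x 185 deep (x) x 72 mm high; origin on the worktop under its centre, x points to its back, y to the left seen by one who faces its front, z up. Its front (face at x = -95 mm) looks to -x. The part behind x = -53 mm is 72 mm high; before it runs a lower ledge with the row of slats between two end blocks.
- edge_bar: The row of metal slats on the ledge (36 mm wide in x, 12 mm pitch, all alike to the eye); origin at the middle of the visible row, on the slats' top, 52 mm above the worktop; axes as the keeper's, y along the row. The whole row rests on springs: it gives up to 3 mm under 2 to 10 N, then is firm, and pressing it so frees nothing. More than 30 N bends it.
- row_left (a point): Left (+y) end of the visible row, on the slats' top, 84 mm from its middle; the end block beyond is 60 mm high, the case behind the row 72 mm, the 4 mm lip before it 50 mm. Hidden in the row is a stretch of 48 mm whose middle lies within 46 mm of the row's middle: a sprung shutter. With the fingertip wholly on it, it sinks 6 mm under 1.5 to 3.5 N into the recess.
- row_right (a point): Right (-y) end of the visible row, on the slats' top, 84 mm from its middle; 60 mm high end block beyond. At the bottom of the recess (shutter sunk 6 mm) lies the catch: it yields from about 6 N, moves up to 7 mm further, needs about 10 N at the end, and frees the drawer 4 to 7 mm into that travel. The recess is 48 mm long: press near its middle, for fingers thicken above the tip.
- drawer (a joint): Travel of the drawer out of the keeper's front (towards the keeper's -x), m: 0 shut and locked, about 0.024 when it has sprung ajar, 0.08 fully open. It slides with about 3 N and stays where it is left.
- tab (a point): Middle of the top edge of the drawer's upright pull tab; moves with the drawer. The tab is a metal fin 12 mm thick (keeper's y), standing out 36 mm (x) from the drawer front, its top 44 mm and its bottom 14 mm above the worktop; it can be pinched from above across its thickness. The drawer front is 212 mm wide, 36 mm high.
- vial: Cream plastic vial with a white cap, 23 mm across, 48 mm high, standing loose before the keeper; origin at the centre of its underside. Bystander.
- tin: Round white tin, 53 mm across, 26 mm high, standing loose before the keeper; origin at the centre of its underside. Bystander.
- mount: Black round specimen mount, 30 mm across, 18 mm high, lying loose before the keeper; origin at the centre of its underside. Bystander.

How it is judged:
By the outcome, as a careful person would: the job done as asked, in the order asked, and still so for the second after the job is handed in, with the robot touching nothing.
It also fails if it takes over 67 s, if anything falls off the work surface, if the arm or the gripper's body presses on something with over 40 N, if the wrist force passes 120 N, or if a joint passes its speed limit or range.

## Working session

There is one attempt and no reset: what is moved stays moved. The work goes in short steps, Python scripts to look and compute and a shell command to move; the robot and the scene stay as the last step left them, time stands still between calls to the robot, and variables do not carry over. Pictures are saved under pics/ and viewed, and the job is handed in when it is done.

```bash
mkdir -p pics; ls; python3 - <<'E'
from station import r, imaging
import cv2
print(r.state())
for n in("side","top"):
    cv2.imwrite(f"pics/{n}0.png",imaging.camera(n)[:,:,::-1]); print(imaging.camera_model(n))
E
```

```text
pics
{'time_s': 0.0, 'joints': array([-1.31281332,  0.3838629 ,  0.0438192 ,  1.59956619, -0.01786505,
        1.16117454, -0.04990775]), 'dq': array([-0.00097194, -0.0004408 ,  0.00079933, -0.00253874,  0.00042478,
       -0.00052562, -0.000373  ]), 'joint_efforts': array([ 4.90541115e-04, -4.33458316e+01,  1.02481619e+00, -2.49518090e+01,
        1.05748780e-02,  1.14581184e-02,  2.95016321e-06]), 'position': array([0.22609849, 0.60843787, 0.23787248]), 'tool_rot': array([-3.13897906e+00,  1.68315287e-04,  2.78590965e+00]), 'contact_force': array([0.29226039, 0.41012575, 0.1306544 ]), 'torque': array([-0.00190969, -0.03141563, -0.03383219]), 'opening': 0.0852069559200722}
{'camera_matrix': array([[566.94955018,   0.        , 324.00355464],
       [  0.        , 566.94955018, 242.18669879],
       [  0.        ,   0.        ,   1.        ]]), 'cam_to_world': array([[ 0.90190958,  0.2390417 , -0.35974737,  0.23718944],
       [-0.43160275,  0.46661289, -0.77200485, -0.66180403],
       [-0.01667859,  0.85154652,  0.52401369,  0.54847764],
       [ 0.        ,  0.        ,  0.        ,  1.        ]])}
{'camera_matrix': array([[542.81432593,   0.        , 330.84897658],
       [  0.        , 542.81432593, 232.61010165],
       [  0.        ,   0.        ,   1.        ]]), 'cam_to_world': array([[-0.15778601,  0.95553153, -0.24912462,  0.34257519],
       [-0.98745229, -0.15432581,  0.03348919,  0.05544893],
       [-0.00644638,  0.25128281,  0.96789224,  0.95397697],
       [ 0.        ,  0.        ,  0.        ,  1.        ]])}
```

View pics/side0.png

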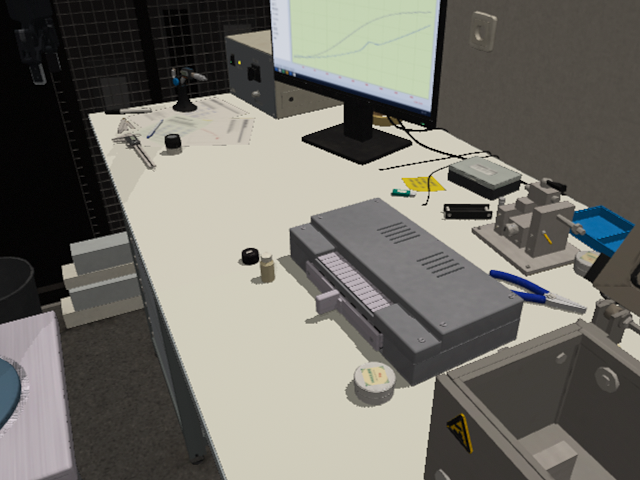

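View pics/top0.png

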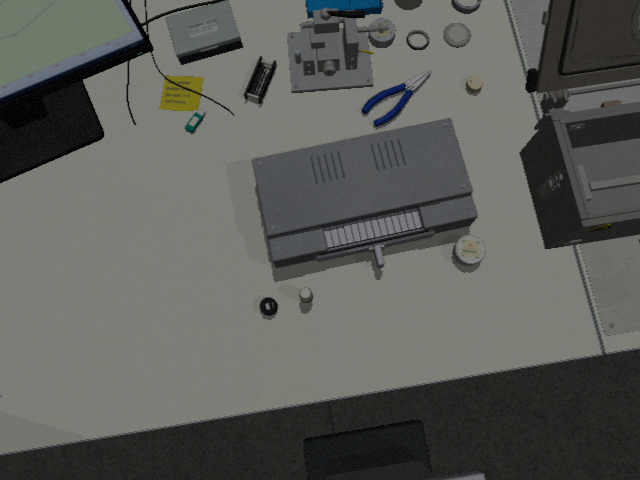

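The keeper is near (365,200) in the top view and (400,280) in the side view. The tab is at (378,255) top, the vial at (306,296), the mount at (268,306) and the tin at (470,250). I'll zoom in for accurate corners.

```bash
python3 - <<'E'
import cv2
a=cv2.imread("pics/top0.png")[110:320,240:500]; cv2.imwrite("pics/topc.png",cv2.resize(a,None,fx=3,fy=3-0.2,interpolation=2)) if 0 else cv2.imwrite("pics/topc.png",cv2.resize(a[80:],None,fx=3,fy=3,interpolation=2))
b=cv2.imread("pics/side0.png")[190:400,230:490]; cv2.imwrite("pics/sidec.png",cv2.resize(b[:200],None,fx=3,fy=3,interpolation=2))
E
```

```text
(no output)
```

View pics/topc.png

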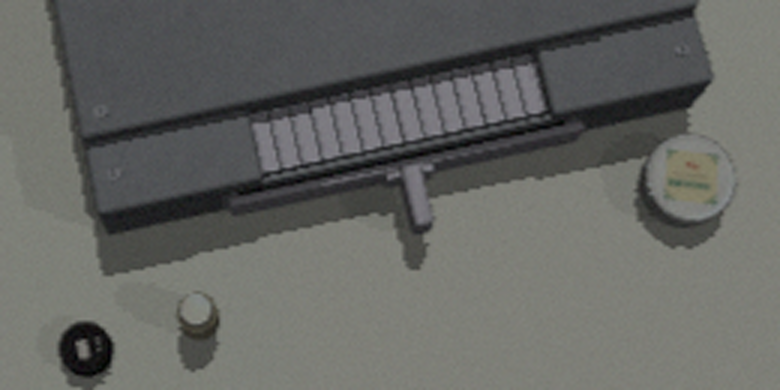

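View pics/sidec.png

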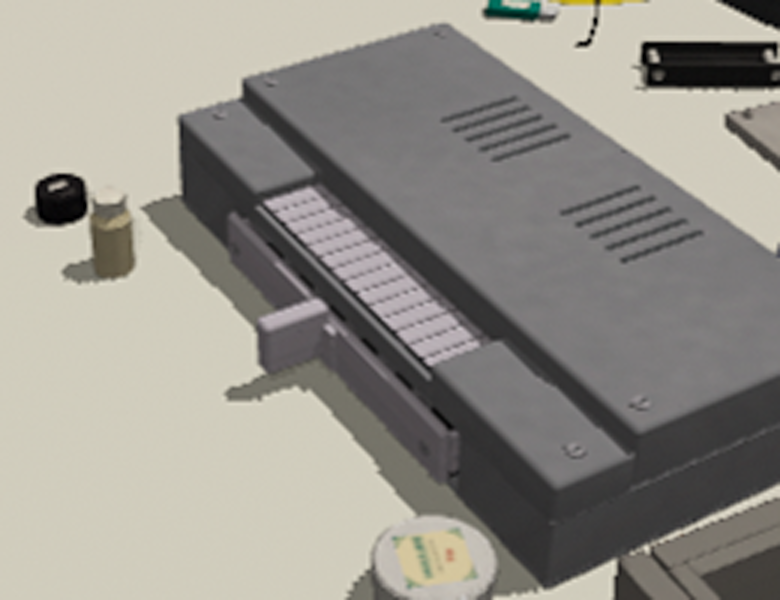

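```bash
cat > h.py <<'E'
import numpy as np
from station import imaging
from scipy.optimize import least_squares
def proj(n,P):
    m=imaging.camera_model(n);T=np.linalg.inv(m["cam_to_world"]);K=m["camera_matrix"]
    p=np.atleast_2d(P)@T[:3,:3].T+T[:3,3]; p=p*[1,-1,-1]; q=p@K.T; return q[:,:2]/q[:,2:]
def ray(n,uv,z):
    m=imaging.camera_model(n);T=m["cam_to_world"];K=m["camera_matrix"]
    d=np.linalg.inv(K)@[uv[0],uv[1],1]; d=T[:3,:3]@(d*[1,-1,-1]); o=T[:3,3]; return o+d*(z-o[2])/d[2]
def kw(q,P):
    c,s=np.cos(q[2]),np.sin(q[2]); P=np.atleast_2d(P)
    return np.c_[q[0]+c*P[:,0]-s*P[:,1],q[1]+s*P[:,0]+c*P[:,1],P[:,2]]
E
python3 - <<'E'
from h import *
top=[((-.053,.18,.072),(90,138)),((-.053,-.18,.072),(697,8)),((-.095,.18,.06),(107,213)),((-.095,-.18,.06),(712,80)),
((-.091,.084,.052),(262,175)),((-.055,.084,.052),(250,122)),((-.055,-.084,.052),(533,64)),((-.091,-.084,.052),(548,112))]
side=[((-.053,.18,.072),(243,78)),((-.095,.18,.06),(180,117)),((-.095,-.18,.06),(553,490)),((-.091,.084,.052),(262,207)),((-.091,-.084,.052),(430,363)),((-.055,-.084,.052),(483,343)),((-.055,.084,.052),(315,187))]
def f(q,both=(1,1)):
    o=[]
    for on,n,L in zip(both,("top","side"),(top,side)):
        if on: o.append(proj(n,kw(q,[l[0] for l in L]))-(np.array([l[1] for l in L])/3+[[240,190],[230,190]][n=="side"]))
    return np.vstack(o).ravel()
for b in ((1,0),(0,1),(1,1)):
    s=least_squares(f,[.6,-.05,0.1],args=(b,),loss='soft_l1'); print(s.x); print(f(s.x,b).reshape(-1,2).round(1).tolist())
q=s.x; np.save("q.npy",q)
print("row L,R,mid,tab0",kw(q,[[-.073,.084,.052],[-.073,-.084,.052],[-.073,0,.052]]))
for n,uv,z in (("top",(306,293),.048),("top",(268,306),.018),("top",(470,248),.026),("top",(240+425/3,190+225/3),.044),("side",(268.,254),.048),("side",(250.5,252),.018),("side",(375,374),.026)):
    w=ray(n,uv,z); c,s_=np.cos(q[2]),np.sin(q[2]); d=w-[q[0],q[1],0]; print(n,w.round(4),"keeper",(c*d[0]+s_*d[1]).round(4),(-s_*d[0]+c*d[1]).round(4))
E
```

```text
[ 0.64370232 -0.04435288  0.05824371]
[[-3.4, 0.4], [1.2, -0.5], [-3.5, 0.8], [1.4, 0.5], [0.2, 0.2], [-0.2, -2.1], [0.0, -3.0], [0.4, 0.6]]
[ 0.64335988 -0.04581588  0.05163284]
[[-0.9, -0.6], [-1.3, -1.5], [-0.9, -0.0], [-0.4, -1.8], [0.6, 3.9], [4.6, 2.5], [1.5, -1.2]]
[ 0.64360787 -0.04473043  0.05588552]
[[-3.2, 0.2], [1.5, -0.3], [-3.5, 0.6], [1.5, 0.8], [0.3, 0.1], [-0.1, -2.1], [0.2, -2.9], [0.5, 0.7], [-1.3, -0.7], [-1.8, -1.6], [-0.5, -0.6], [-0.6, -2.0], [0.8, 3.4], [4.6, 2.0], [1.2, -1.4]]
row L,R,mid,tab0 [[ 0.56602989  0.03506091  0.052     ]
 [ 0.57541377 -0.13267681  0.052     ]
 [ 0.57072183 -0.04880795  0.052     ]]
top [0.4791 0.0817 0.048 ] keeper -0.1572 0.1355
top [0.4718 0.1505 0.018 ] keeper -0.1606 0.2046
top [ 0.5151 -0.2127  0.026 ] keeper -0.1377 -0.1606
top [ 0.5067 -0.0526  0.044 ] keeper -0.1372 -0.0002
side [0.4834 0.084  0.048 ] keeper -0.1528 0.1375
side [0.4731 0.1487 0.018 ] keeper -0.1594 0.2027
side [ 0.5154 -0.2107  0.026 ] keeper -0.1372 -0.1585
```

```bash
python3 - <<'E'
from h import *
import cv2
q=np.load("q.npy")
for n,(ox,oy) in (("top",(240,180)),("side",(230,190))):
    im=cv2.resize(cv2.imread(f"pics/{n}0.png")[oy:oy+190,ox:ox+266],None,fx=3,fy=3,interpolation=2)
    def pl(P,c):
        p=proj(n,kw(q,P)); p=((p-[ox,oy]+.5)*3*8).astype(int); cv2.polylines(im,[p.reshape(-1,1,2)],True,c,1,cv2.LINE_AA,3)
    b=lambda x0,x1,y0,y1,z:[(x0,y0,z),(x0,y1,z),(x1,y1,z),(x1,y0,z)]
    pl(b(-.053,.09,-.18,.18,.072),(0,255,0)); pl(b(-.095,-.053,-.18,.18,.06),(0,0,255)); pl(b(-.091,-.055,-.084,.084,.052),(255,255,0)); pl(b(-.137,-.101,-.006,.006,.044),(255,0,255)); pl(b(-.095,.09,-.18,.18,0),(0,200,255))
    cv2.imwrite(f"pics/ov_{n}.png",im)
E
```

```text
(no output)
```

View pics/ov_top.png

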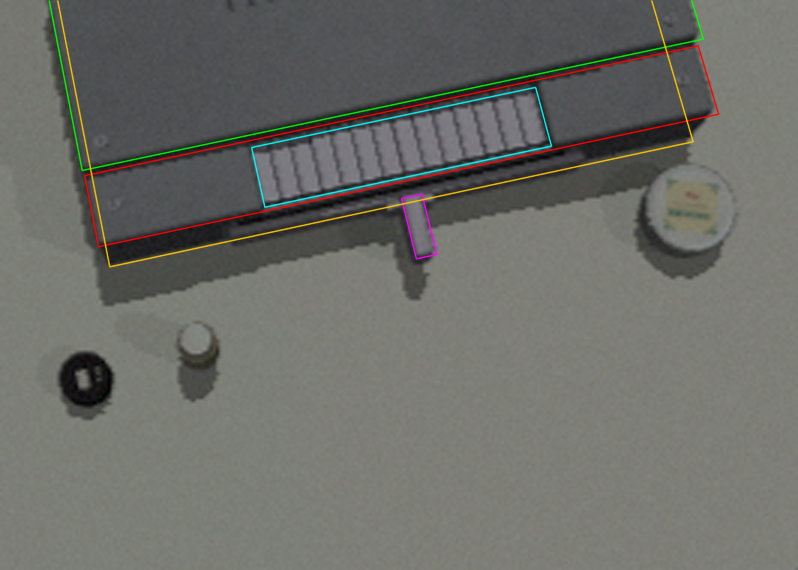

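View pics/ov_side.png

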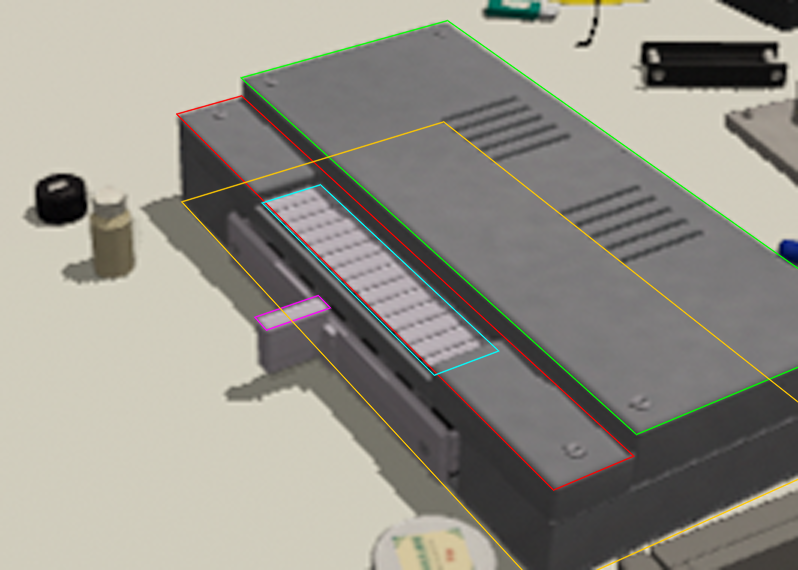

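```bash
cat >> h.py <<'E'
from station import r
from scipy.spatial.transform import Rotation as R
def row(k,z,yaw=None,base=None):
    """rows to put the TCP at keeper (x,y), world z, tool down, jaw axis along keeper y"""
    q=np.load("q.npy"); s=r.state()
    R0=R.from_euler("xyz",s["tool_rot"]); yaw=q[2]+np.pi if yaw is None else yaw
    w=kw(q,[k[0],k[1],z])[0]
    d=R0.inv().apply(w-s["position"])/.4; rv=(R0.inv()*R.from_euler("xyz",[np.pi,0,yaw])).as_rotvec()/2
    return d.round(4),rv.round(4),w.round(4)
def st():
    q=np.load("q.npy"); s=r.state(); d=s["position"]-[q[0],q[1],0]; c,n=np.cos(q[2]),np.sin(q[2])
    print("t",round(s["time_s"],2),"keeper xy",round(c*d[0]+n*d[1],4),round(-n*d[0]+c*d[1],4),"z",s["position"][2].round(4),"rot",s["tool_rot"].round(3),"F",s["contact_force"].round(2),"op",round(s["opening"],4))
E
python3 -c "
from h import *
print(row((-.075,.05),.2)); print(row((-.075,.05),.2,yaw=.056));print(row((-.075,.05),.09))"
```

```text
(array([-1.3253, -1.1275,  0.0978]), array([-1.200e-03, -2.000e-04, -2.058e-01]), array([0.5659, 0.001 , 0.2   ]))
(array([-1.3253, -1.1275,  0.0978]), array([-3.0000e-04,  1.7000e-03,  1.3649e+00]), array([0.5659, 0.001 , 0.2   ]))
(array([-1.3252, -1.1269,  0.3728]), array([-1.200e-03, -2.000e-04, -2.058e-01]), array([0.5659, 0.001 , 0.09  ]))
```

```bash
python3 -m jog '[[[-0.11,-0.094,0,0,0,-0.02,1],[-0.22,-0.188,0,0,0,-0.04,1],[-0.33,-0.282,0,0,0,-0.06,1],[-0.44,-0.376,0.01,0,0,-0.08,1],[-0.55,-0.47,0.02,0,0,-0.1,1],[-0.66,-0.564,0.03,0,0,-0.12,1],[-0.77,-0.658,0.04,0,0,-0.14,1],[-0.88,-0.752,0.05,0,0,-0.16,1]]]'; python3 -c "
from h import *
st();print(row((-.075,.05),.14))"
```

```text
time_s: 1.1
position: [0.4519, 0.2029, 0.2189]
tool_rot: [3.142, -0.0, 3.107]
contact_force: [0.4, -0.2, 0.4]
opening: -0.0002
t 1.1 keeper xy -0.1776 0.2579 z 0.2189 rot [ 3.142 -0.     3.107] F [ 0.4  -0.22  0.41] op -0.0002
(array([-0.3022, -0.4946,  0.1972]), array([ 0.    , -0.0001, -0.045 ]), array([0.5659, 0.001 , 0.14  ]))
```

```bash
python3 -m jog '[[[-0.075,-0.124,0.05,0,0,-0.011,1],[-0.151,-0.247,0.1,0,0,-0.022,1],[-0.227,-0.371,0.15,0,0,-0.034,1],[-0.302,-0.495,0.197,0,0,-0.045,1],[-0.302,-0.495,0.197,0,0,-0.045,1],[-0.302,-0.495,0.197,0,0,-0.045,1]]]'; python3 - <<'E'
from h import *
import cv2
st();print(row((-.075,.05),.07))
for n in("side","top"):
    im=imaging.camera(n)[:,:,::-1]; cv2.imwrite(f"pics/{n}1.png",im[120:400,200:500])
E
```

```text
time_s: 1.85
position: [0.5647, 0.0027, 0.1398]
tool_rot: [3.141, -0.002, -3.088]
contact_force: [-0.3, 0.3, -1.3]
opening: 0.0
t 1.85 keeper xy -0.0762 0.0518 z 0.1398 rot [ 3.141e+00 -2.000e-03 -3.088e+00] F [-0.27  0.25 -1.28] op 0.0
(array([-0.0033, -0.0045,  0.1746]), array([ 0.0002, -0.0008, -0.0012]), array([0.5659, 0.001 , 0.07  ]))
```

View pics/side1.png

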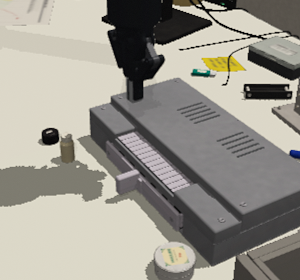

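View pics/top1.png

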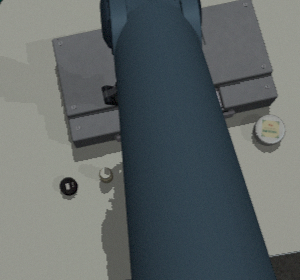

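The closed fingers hang above the left part of the row, fingertip near crop (133,100) in the side view. The top view is mostly hidden by the arm. Next I descend to just above the slats.

```bash
python3 -m jog '[[[-0.001,-0.002,0.06,0,0,0,1],[-0.003,-0.004,0.12,0,0,0,1],[-0.003,-0.004,0.18,0,0,0,1],[-0.003,-0.004,0.18,0,0,0,1],[-0.003,-0.004,0.18,0,0,0,1],[-0.003,-0.004,0.18,0,0,0,1]]]'; python3 -c "
from h import *
st()"
python3 -m jog '[[[0,0,0.004,0,0,0,1],[0,0,0.008,0,0,0,1],[0,0,0.008,0,0,0,1],[0,0,0.008,0,0,0,1]]]'; python3 -m jog '[[[0,0,0.004,0,0,0,1],[0,0,0.004,0,0,0,1],[0,0,0.004,0,0,0,1]]]'
```

```text
time_s: 2.7
position: [0.5677, 0.0015, 0.0699]
tool_rot: [3.141, 0.003, -3.087]
contact_force: [-0.2, -0.1, -0.2]
opening: -0.0001
t 2.7 keeper xy -0.0732 0.0504 z 0.0699 rot [ 3.141e+00  3.000e-03 -3.087e+00] F [-0.17 -0.15 -0.24] op -0.0001
time_s: 3.2
position: [0.5665, 0.0009, 0.0652]
tool_rot: [-3.142, -0.0, -3.087]
contact_force: [0.7, 0.4, 0.0]
opening: 0.0002
time_s: 3.58
position: [0.5665, 0.001, 0.0636]
tool_rot: [-3.142, -0.0, -3.087]
contact_force: [-0.2, -0.7, -0.7]
opening: -0.0001
```

```bash
for i in 1 2 3; do python3 -m jog '[[[0,0,0.0025,0,0,0,1],[0,0,0.0025,0,0,0,1],[0,0,0.0025,0,0,0,1]]]'|sed -n '1,4{/rot/d;p}'; done
```

```text
time_s: 3.95
position: [0.5665, 0.001, 0.0626]
contact_force: [-0.2, 0.5, -0.4]
time_s: 4.32
position: [0.5665, 0.001, 0.0617]
contact_force: [-0.6, 0.1, -0.2]
time_s: 4.7
position: [0.5665, 0.001, 0.0606]
contact_force: [-0.5, 0.1, 0.5]
```

```bash
for i in 1 2; do python3 -m jog '[[[0,0,0.0025,0,0,0,1],[0,0,0.0025,0,0,0,1],[0,0,0.0025,0,0,0,1]]]'|sed -n '1,4{/rot/d;p}'; done
```

```text
time_s: 5.08
position: [0.5667, 0.001, 0.0601]
contact_force: [-1.1, 0.0, 4.4]
time_s: 5.45
position: [0.5667, 0.001, 0.0595]
contact_force: [-2.8, 0.1, 7.6]
```

```bash
for i in 1 2; do python3 -m jog '[[[0,-0.005,0,0,0,0,1],[0,-0.01,0,0,0,0,1],[0,-0.015,0,0,0,0,1],[0,-0.015,0,0,0,0,1]]]'|sed -n '1,4{/rot/d;p}'; done
```

```text
time_s: 5.95
position: [0.5676, -0.0013, 0.0596]
contact_force: [-2.5, 4.8, 7.4]
time_s: 6.45
position: [0.5689, -0.0081, 0.0598]
contact_force: [-0.4, 3.9, 5.2]
```

```bash
for i in 1 2; do python3 -m jog '[[[0,-0.005,0,0,0,0,1],[0,-0.01,0,0,0,0,1],[0,-0.015,0,0,0,0,1],[0,-0.015,0,0,0,0,1]]]'|sed -n '1,4{/rot/d;p}'; done; python3 -c "
from h import *
st()"
```

```text
time_s: 6.95
position: [0.5694, -0.0143, 0.0598]
contact_force: [-0.1, 3.4, 5.7]
time_s: 7.45
position: [0.5697, -0.0204, 0.0598]
contact_force: [-0.4, 3.4, 5.8]
t 7.45 keeper xy -0.0724 0.0285 z 0.0598 rot [ 3.139  0.004 -3.086] F [-0.38  3.42  5.85] op -0.0001
```

```bash
for i in 1 2; do python3 -m jog '[[[0.001,-0.005,0,0,0,0,1],[0.001,-0.01,0,0,0,0,1],[0.001,-0.015,0,0,0,0,1],[0.001,-0.015,0,0,0,0,1]]]'|sed -n '1,4{/rot/d;p}'; done
```

```text
time_s: 7.95
position: [0.5697, -0.0264, 0.0598]
contact_force: [-0.1, 3.2, 6.3]
time_s: 8.45
position: [0.5697, -0.0324, 0.0598]
contact_force: [-0.4, 2.1, 5.8]
```

```bash
for i in 1 2; do python3 -m jog '[[[0.001,-0.005,0,0,0,0,1],[0.001,-0.01,0,0,0,0,1],[0.001,-0.015,0,0,0,0,1],[0.001,-0.015,0,0,0,0,1]]]'|sed -n '1,4{/rot/d;p}'; done
```

```text
time_s: 8.95
position: [0.5696, -0.0385, 0.0598]
contact_force: [-0.5, 3.4, 5.9]
time_s: 9.45
position: [0.5695, -0.0445, 0.0598]
contact_force: [0.5, 3.2, 5.6]
```

```bash
for i in 1 2; do python3 -m jog '[[[0.001,-0.005,0,0,0,0,1],[0.001,-0.01,0,0,0,0,1],[0.001,-0.015,0,0,0,0,1],[0.001,-0.015,0,0,0,0,1]]]'|sed -n '1,4{/rot/d;p}'; done
```

```text
time_s: 9.95
position: [0.5694, -0.0502, 0.0598]
contact_force: [-0.1, 3.0, 6.8]
time_s: 10.45
position: [0.5676, -0.0594, 0.0586]
contact_force: [0.3, 0.5, 0.9]
```

```bash
for i in 1 2; do python3 -m jog '[[[0.001,-0.005,0,0,0,0,1],[0.001,-0.01,0,0,0,0,1],[0.001,-0.015,0,0,0,0,1],[0.001,-0.015,0,0,0,0,1]]]'|sed -n '1,4{/rot/d;p}'; done
```

```text
time_s: 10.95
position: [0.567, -0.0657, 0.0586]
contact_force: [-0.0, -0.4, 2.1]
time_s: 11.45
position: [0.5672, -0.0715, 0.0587]
contact_force: [-0.6, 0.2, 1.7]
```

```bash
python3 -m jog '[[[0,-0.004,0,0,0,0,1],[0,-0.008,0,0,0,0,1],[0,-0.01,0,0,0,0,1],[0,-0.01,0,0,0,0,1]]]'|sed -n '1,4{/rot/d;p}'
```

```text
time_s: 11.95
position: [0.5675, -0.0753, 0.0587]
contact_force: [-0.1, 0.4, 1.2]
```

```bash
python3 -m jog '[[[0,-0.004,0,0,0,0,1],[0,-0.008,0,0,0,0,1],[0,-0.01,0,0,0,0,1],[0,-0.01,0,0,0,0,1]]]'|sed -n '1,4{/rot/d;p}'
```

```text
time_s: 12.45
position: [0.5677, -0.0793, 0.0587]
contact_force: [0.4, 0.0, 1.6]
```

```bash
python3 -m jog '[[[0,-0.004,0,0,0,0,1],[0,-0.008,0,0,0,0,1],[0,-0.01,0,0,0,0,1],[0,-0.01,0,0,0,0,1]]]'|sed -n '1,4{/rot/d;p}'
```

```text
time_s: 12.95
position: [0.5679, -0.0833, 0.0587]
contact_force: [-0.5, 0.8, 1.5]
```

```bash
python3 -m jog '[[[0,-0.004,0,0,0,0,1],[0,-0.008,0,0,0,0,1],[0,-0.01,0,0,0,0,1],[0,-0.01,0,0,0,0,1]]]'|sed -n '1,4{/rot/d;p}'
```

```text
time_s: 13.45
position: [0.5681, -0.0873, 0.0587]
contact_force: [-0.7, 0.4, 2.1]
```

```bash
python3 -m jog '[[[0,-0.004,0,0,0,0,1],[0,-0.008,0,0,0,0,1],[0,-0.01,0,0,0,0,1],[0,-0.01,0,0,0,0,1]]]'|sed -n '1,4{/rot/d;p}'
```

```text
time_s: 13.95
position: [0.5682, -0.0894, 0.0586]
contact_force: [-1.1, 4.1, 3.0]
```

The tip sank at y ≈ -0.053 and met the far edge at y ≈ -0.089. The middle of the recess is therefore near y ≈ -0.072, so I centre there and press.

```bash
python3 -m jog '[[[0,0.015,0,0,0,0,1],[0,0.03,0,0,0,0,1],[0,0.043,0,0,0,0,1],[0,0.043,0.0,0,0,0,1],[0,0.043,0.005,0,0,0,1],[0,0.043,0.0075,0,0,0,1],[0,0.043,0.0075,0,0,0,1],[0,0.043,0.0075,0,0,0,1]]]'|sed -n '1,4{/rot/d;p}'; python3 -c "
from h import *
st()"
```

```text
time_s: 14.95
position: [0.5674, -0.0735, 0.0557]
contact_force: [-0.1, 1.6, 2.2]
t 14.95 keeper xy -0.0777 -0.0245 z 0.0557 rot [ 3.141 -0.    -3.087] F [-0.09  1.57  2.18] op 0.0001
```

```bash
python3 -m jog '[[[-0.007,0.003,0,0,0,0,1],[-0.007,0.003,0.0025,0,0,0,1],[-0.007,0.003,0.005,0,0,0,1],[-0.007,0.003,0.005,0,0,0,1]]]'|sed -n '1,4{/rot/d;p}'; python3 -c "
from h import *
st()"
```

```text
time_s: 15.45
position: [0.5699, -0.0729, 0.0539]
contact_force: [-3.5, 0.5, 5.7]
t 15.45 keeper xy -0.0752 -0.024 z 0.0539 rot [-3.142e+00 -1.000e-03 -3.088e+00] F [-3.5   0.51  5.71] op -0.0004
```

```bash
for i in 1 2; do python3 -m jog '[[[0,0,0.0025,0,0,0,1],[0,0,0.0025,0,0,0,1],[0,0,0.0025,0,0,0,1]]]'|sed -n '1,4{/rot/d;p}'; done
```

```text
time_s: 15.82
position: [0.5699, -0.0729, 0.0535]
contact_force: [-3.2, -0.3, 8.6]
time_s: 16.2
position: [0.5699, -0.0729, 0.0523]
contact_force: [-3.3, 0.1, 7.7]
```

```bash
for i in 1 2; do python3 -m jog '[[[0,0,0.0025,0,0,0,1],[0,0,0.0025,0,0,0,1],[0,0,0.0025,0,0,0,1]]]'|sed -n '1,4{/rot/d;p}'; done; python3 - <<'E'
from h import *
import cv2
cv2.imwrite("pics/side2.png",imaging.camera("side")[190:400,230:490,::-1].repeat(3,0).repeat(3,1)[:600])
E
```

```text
time_s: 16.58
position: [0.5699, -0.0729, 0.0517]
contact_force: [-3.8, 1.0, 10.8]
time_s: 16.95
position: [0.5724, -0.0728, 0.0512]
contact_force: [3.6, 0.5, 7.4]
```

View pics/side2.png

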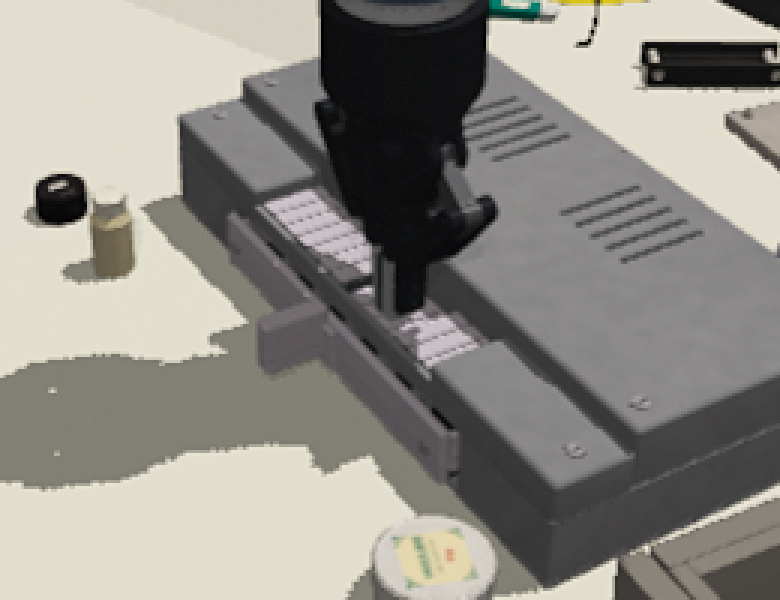

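The fingertip is down in the sunk stretch, near crop (400,300). The drawer front is still shut, so I keep pressing.

```bash
for i in 1 2; do python3 -m jog '[[[0,0,0.0025,0,0,0,1],[0,0,0.0025,0,0,0,1],[0,0,0.0025,0,0,0,1]]]'|sed -n '1,4{/rot/d;p}'; done
```

```text
time_s: 17.38
position: [0.5728, -0.0728, 0.0505]
contact_force: [-1.0, -0.3, 7.9]
time_s: 17.75
position: [0.5729, -0.0728, 0.0499]
contact_force: [-1.6, -0.6, 11.5]
```

```bash
for i in 1 ; do python3 -m jog '[[[0,0,0.0025,0,0,0,1],[0,0,0.0025,0,0,0,1],[0,0,0.0025,0,0,0,1]]]'|sed -n '1,4{/rot/d;p}'; done; python3 - <<'E'
from h import *
import cv2
st()
cv2.imwrite("pics/side3.png",imaging.camera("side")[190:400,230:490,::-1].repeat(3,0).repeat(3,1)[:600])
E
```

```text
time_s: 18.12
position: [0.5729, -0.0728, 0.0482]
contact_force: [1.0, 0.2, 7.4]
t 18.12 keeper xy -0.0722 -0.0241 z 0.0482 rot [-3.141  0.006 -3.087] F [1.01 0.18 7.4 ] op -0.0006
```

View pics/side3.png

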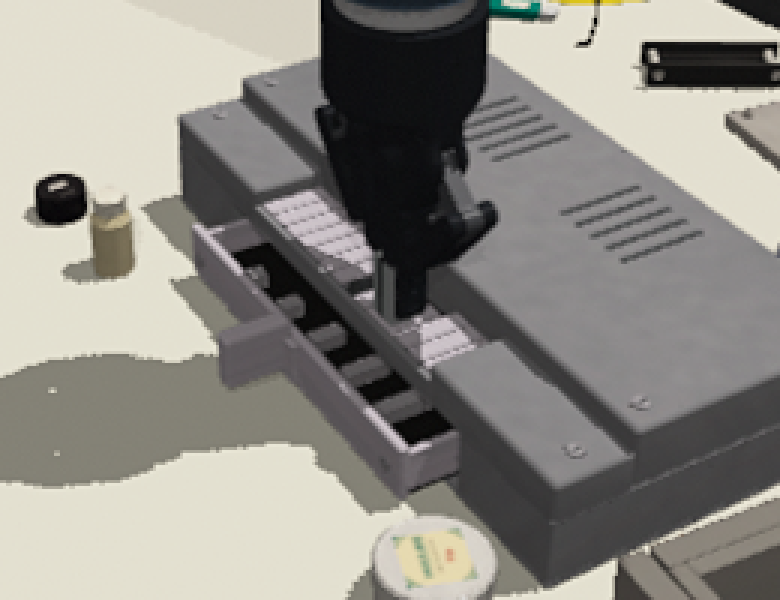

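The drawer has sprung ajar. I'll lift out and go above the tab.

```bash
python3 -m jog '[[[0,0,-0.03,0,0,0,1],[0,0,-0.08,0,0,0,1],[0,0,-0.16,0,0,0,1],[0,0,-0.2,0,0,0,1],[0,0,-0.2,0,0,0,0.4],[0,0,-0.2,0,0,0,0.4]]]'; python3 - <<'E'
from h import *
import cv2
st();print(row((-.145,0),.11)); 
im=imaging.camera("side"); cv2.imwrite("pics/side4.png",im[190:390,230:490,::-1].repeat(3,0).repeat(3,1))
E
```

```text
time_s: 18.92
position: [0.569, -0.0722, 0.1256]
tool_rot: [3.141, -0.002, -3.087]
contact_force: [0.2, -0.1, 0.6]
opening: 0.0359
t 18.93 keeper xy -0.0761 -0.0233 z 0.1256 rot [ 3.141e+00 -2.000e-03 -3.087e+00] F [ 0.2  -0.1   0.58] op 0.0359
(array([0.1723, 0.0579, 0.0395]), array([ 0.0002, -0.0012, -0.0007]), array([ 0.4988, -0.0528,  0.11  ]))
```

View pics/side4.png

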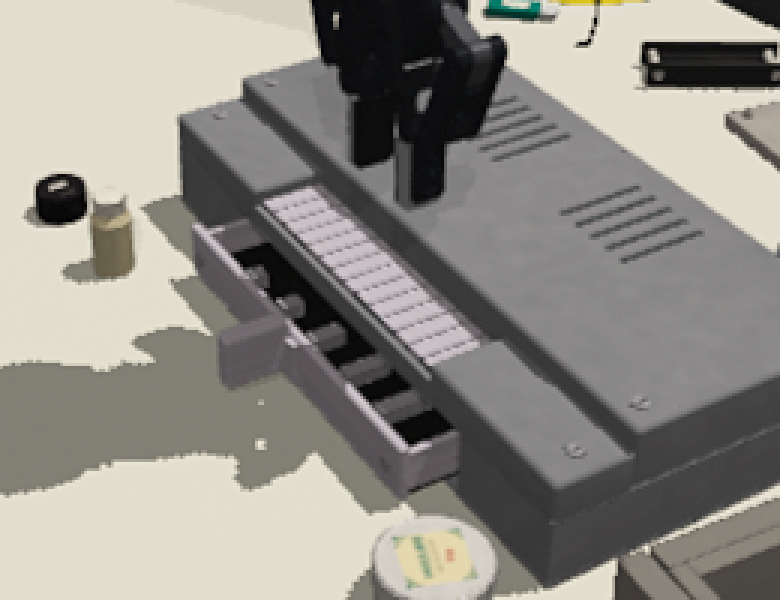

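The drawer is ajar by about 24 mm. The tab's outer top edge is at crop (225,337) and its inner end is near (290,325). I'll check the tab position from those pixels.

```bash
python3 - <<'E'
from h import *
q=np.load("q.npy");c,n=np.cos(q[2]),np.sin(q[2])
for uv in ((219,333),(228,342),(268,318),(285,322)):
    d=ray("side",np.array(uv)/3+[230,190],.044)-[q[0],q[1],0];print(c*d[0]+n*d[1],-n*d[0]+c*d[1])
E
python3 -m jog '[[[0.086,0.029,0.01,0,0,0,0.4],[0.172,0.058,0.02,0,0,0,0.4],[0.172,0.058,0.04,0,0,0,0.4],[0.172,0.058,0.04,0,0,0,0.4],[0.172,0.058,0.04,0,0,0,0.4]]]'; python3 -c "
from h import *
st();print(row((-.145,0),.028))"
```

```text
-0.1579027944711682 0.001666756930522195
-0.15735823667564788 -0.006813671772798005
-0.13160941681658206 0.00034588778250064546
-0.12594863140319917 -0.00666023413308083
time_s: 19.6
position: [0.5014, -0.0535, 0.1108]
tool_rot: [-3.141, 0.001, -3.088]
contact_force: [-0.4, 0.6, -0.9]
opening: 0.051
t 19.6 keeper xy -0.1425 -0.0008 z 0.1108 rot [-3.141e+00  1.000e-03 -3.088e+00] F [-0.39  0.61 -0.9 ] op 0.051
(array([0.0064, 0.0021, 0.2069]), array([-0.0004,  0.0004, -0.001 ]), array([ 0.4988, -0.0528,  0.028 ]))
```

```bash
python3 -m jog '[[[0.002,0,0.07,0,0,0,0.4],[0.002,0,0.14,0,0,0,0.4],[0.002,0,0.19,0,0,0,0.4],[0.002,0,0.207,0,0,0,0.4],[0.002,0,0.207,0,0,0,0.4],[0.002,0,0.207,0,0,0,0.4]]]' 30; python3 - <<'E'
from h import *
import cv2
st()
im=imaging.camera("side"); cv2.imwrite("pics/side5.png",im[190:390,230:490,::-1].repeat(3,0).repeat(3,1))
E
```

```text
time_s: 20.35
position: [0.5005, -0.0533, 0.0288]
tool_rot: [-3.141, 0.002, -3.088]
contact_force: [-0.5, -0.1, -0.2]
opening: 0.0509
t 20.35 keeper xy -0.1433 -0.0006 z 0.0288 rot [-3.141e+00  2.000e-03 -3.088e+00] F [-0.48 -0.07 -0.17] op 0.0509
```

View pics/side5.png

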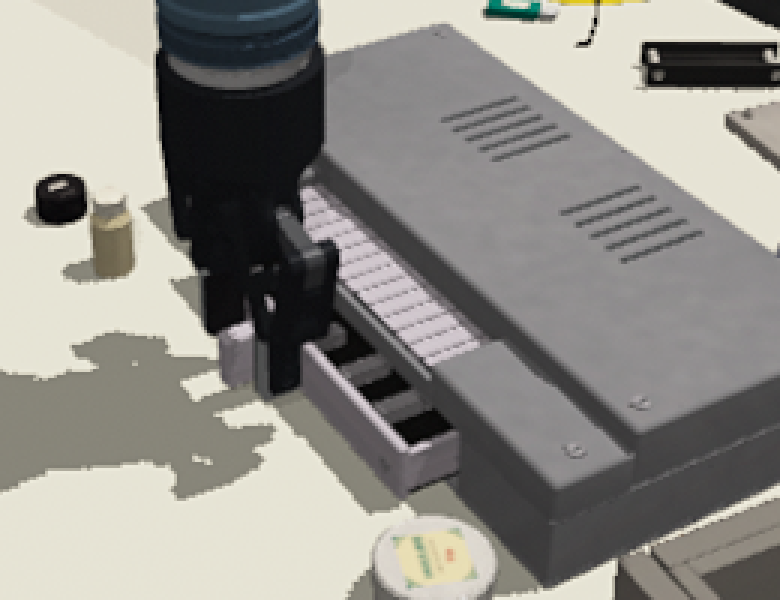

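The fingers straddle the tab (crop 235,350). Close on it.

```bash
python3 -m jog '[[[0,0,0,0,0,0,1],[0,0,0,0,0,0,1],[0,0,0,0,0,0,1],[0,0,0,0,0,0,1],[0,0,0,0,0,0,1],[0,0,0,0,0,0,1]]]' 30
```

```text
time_s: 21.15
position: [0.4996, -0.0528, 0.0283]
tool_rot: [3.141, 0.0, -3.087]
contact_force: [-1.5, 1.1, 5.7]
opening: 0.0114
```

```bash
python3 -m jog '[[[0.012,0,0,0,0,0,1],[0.026,0,0,0,0,0,1],[0.042,0,0,0,0,0,1],[0.058,0,0,0,0,0,1],[0.074,0,0,0,0,0,1],[0.09,0,0,0,0,0,1],[0.106,0,0,0,0,0,1],[0.122,0,0,0,0,0,1],[0.134,0,0,0,0,0,1],[0.14,0,0,0,0,0,1],[0.14,0,0,0,0,0,1],[0.14,0,0,0,0,0,1]]]'; python3 -c "
from h import *
st()"
```

```text
time_s: 22.65
position: [0.4427, -0.0563, 0.0282]
tool_rot: [3.141, -0.001, -3.088]
contact_force: [-0.3, 1.0, 8.9]
opening: 0.0113
t 22.65 keeper xy -0.2012 -0.0003 z 0.0282 rot [ 3.141e+00 -1.000e-03 -3.088e+00] F [-0.27  1.    8.93] op 0.0113
```

```bash
python3 -m jog '[[[0.003,0,0,0,0,0,1],[0.006,0,0,0,0,0,1],[0.006,0,0,0,0,0,1],[0.006,0,0,0,0,0,1]]]'; python3 - <<'E'
from h import *
import cv2
st()
im=imaging.camera("side"); cv2.imwrite("pics/side6.png",im[190:390,230:490,::-1].repeat(3,0).repeat(3,1))
E
```

```text
time_s: 23.15
position: [0.4421, -0.0564, 0.0283]
tool_rot: [-3.141, 0.002, -3.087]
contact_force: [4.6, 1.6, 4.5]
opening: 0.0111
t 23.15 keeper xy -0.2018 -0.0004 z 0.0283 rot [-3.141e+00  2.000e-03 -3.087e+00] F [4.57 1.56 4.52] op 0.0111
```

View pics/side6.png

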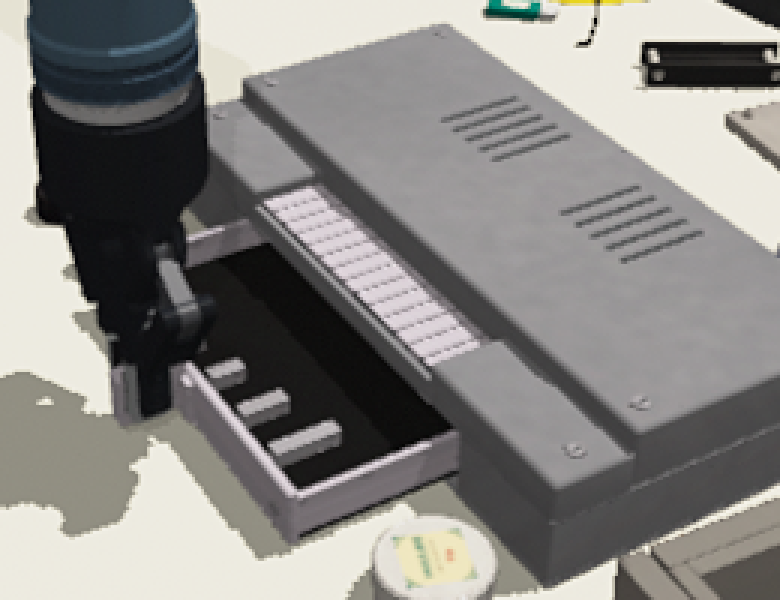

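```bash
python3 -m jog '[[[0.003,0,0,0,0,0,1],[0.006,0,0,0,0,0,1],[0.006,0,0,0,0,0,1],[0.006,0,0,0,0,0,1]]]'
```

```text
time_s: 23.7
position: [0.4421, -0.0564, 0.0283]
tool_rot: [-3.14, 0.007, -3.087]
contact_force: [10.3, 1.7, -2.5]
opening: 0.0113
```

The end stop is confirmed: the tool doesn't move and the force rises to 10 N. I'll relax the pull, open the jaws a little and lift.

```bash
python3 -m jog '[[[-0.005,0,0,0,0,0,1],[-0.009,0,0,0,0,0,1],[-0.009,0,0,0,0,0,1]]]'; python3 -m jog '[[[0,0,0,0,0,0,0.4],[0,0,0,0,0,0,0.4],[0,0,0,0,0,0,0.4],[0,0,0,0,0,0,0.4],[0,0,0,0,0,0,0.4]]]';python3 -m jog '[[[0,0,-0.04,0,0,0,0.4],[0,0,-0.1,0,0,0,0.4],[0,0,-0.2,0,0,0,0.4],[0,0,-0.3,0,0,0,0.4],[0,0,-0.4,0,0,0,0.4],[0,0,-0.4,0,0,0,0.4],[0,0,-0.4,0,0,0,0.4]]]'; python3 - <<'E'
from h import *
import cv2
st()
im=imaging.camera("side"); cv2.imwrite("pics/side7.png",im[190:390,230:490,::-1].repeat(3,0).repeat(3,1))
cv2.imwrite("pics/top7.png",imaging.camera("top")[:,:,::-1])
E
```

```text
time_s: 24.08
position: [0.4421, -0.0563, 0.0282]
tool_rot: [3.141, -0.001, -3.087]
contact_force: [2.1, 0.5, 8.9]
opening: 0.0113
time_s: 24.7
position: [0.4419, -0.0562, 0.0277]
tool_rot: [3.142, -0.001, -3.087]
contact_force: [1.3, -0.2, -0.5]
opening: 0.0516
time_s: 25.58
position: [0.4419, -0.0562, 0.1881]
tool_rot: [3.141, 0.0, -3.088]
contact_force: [-0.2, 0.6, -0.2]
opening: 0.051
t 25.57 keeper xy -0.2021 -0.0002 z 0.1881 rot [ 3.141  0.    -3.088] F [-0.22  0.61 -0.18] op 0.051
```

View pics/side7.png

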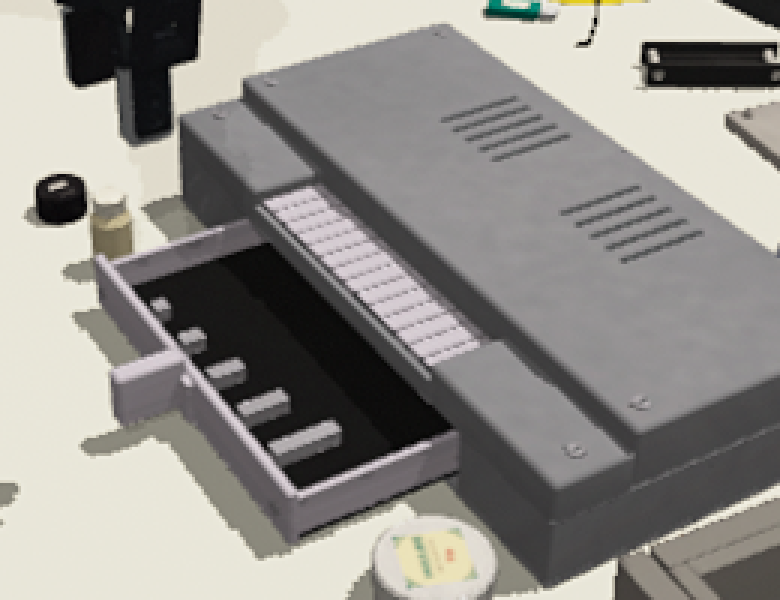

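View pics/top7.png

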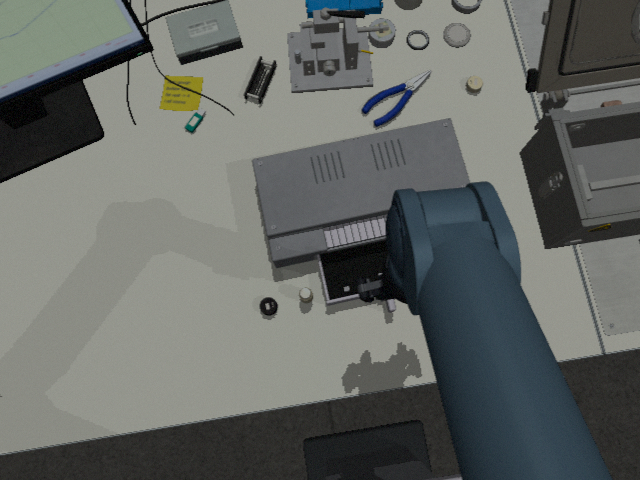

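The drawer is fully out, with the tab at side crop (150,375). The vial at (306,296) and mount at (268,306) in the top view are where they were. The tin at (433,557) in the side crop hasn't moved either. The gripper is clear, so I hand in.

```bash
python3 -c "
from station import close_job
print(close_job())"
```

```text
the job is handed in; nothing more can be done
None
```

The drawer is unlocked, drawn fully open and let go, and I handed the job in at about 25.6 s of the 67 s allowed.

- **Finding the catch:** I slid the closed fingertips along the slats at about 6 N. They sank at y ≈ -0.053 and met the far edge at y ≈ -0.089. I centred on the recess (y ≈ -0.073) and pressed down until the drawer sprang ajar.
- **Force on the slats:** The highest reading was 11.5 N, against the 30 N limit. Forces are only reported at the end of each move, so a brief higher peak would not show.
- **Opening the drawer:** I gripped the tab with 30 N and pulled about 57 mm, until it stopped moving and the force rose to 10 N. That is the end stop. I then eased off, opened the jaws and lifted clear to 0.19 m.
- **Last checks:** The final pictures show the drawer open. The vial and mount look unmoved in both views. The arm hid the tin in the top view, so I checked it only in the side view, where it hadn't moved. The wrist force was near zero with nothing touching.
- **Disagreements:** The keeper's pose fitted from the images was off by up to about 4 px at some corners. Friction made the tool slip up to about 3 mm sideways on the slats. Neither caused a problem.

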